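# Deburr the bore of a glass mould

## Robot

A 6-joint arm with a two-finger parallel gripper is mounted at the origin on the work surface. World frame = base frame: x ahead of the robot, y to its left, z up, the work surface at z = 0. Lengths are in m, angles in rad, forces in N, time in s.
With the tool pointing down it reaches from about 0.35 to 0.875 m from the base axis. Payload 4.2 kg.
Tool frame: the origin (TCP) lies at the very end of the fingers, on their centre line; the grasp point (between the pads) lies 19 mm behind it; z points along the fingers, y is the direction in which the jaws open and shut (so a half turn about z gives the same grasp; the last joint's range is limited). The gripper opens to 87 mm and grips with 3 to 60 N. Pads are 19 mm wide; open, the fingers measure 117 mm over their backs; the gripper's body (75 mm by 190 mm) begins 51 mm behind the grasp point.
Start: joints at [1.494, 0.385, 0.008, 0, -1.194, -0.259], TCP at [0.206, 0.59, 0.223] pointing down, gripper open.
Joint ranges: [-3.14, 3.14], [-1.21, 2.06], [-1.07, 1.41], [-3.16, 2.05], [-2.99, -0.16], [-3.1, 3.1]. Speed limits (rad/s): [2.79, 2.79, 3.14, 3.14, 3.14, 3.14].

## Interface

Orientations are given as a unit quaternion [x, y, z, w].
In Python, from cell import ctrl, imaging gives the robot as it stands.
- The arm moves only by the shell command python3 -m pendant 'ROWS' [FORCE]. ROWS is a JSON object of lists of equal length, an entry for each row: "hand": the closure, from 0 (fully open) to 1 (shut); "offset": the shift along the world's x, y, z in m, a list of three; "turn": the turn about the world's z in degrees. A call has 1 to 5 rows; each row shifts and turns the pose as measured when the row begins; what a row does not reach is not made up. A row lasts 1/8 s, in which the tool goes at most 62.5 mm and 10.7 degrees, less where a joint would pass 70% of its speed; a pose out of reach is approached as far as the arm can. A call is refused whole if a number of a shift passes 0.0625 or a number of a turn 10.7, either way. A call with a gripper value outside its range is refused whole. The fingers move at their own pace and stop on an object; FORCE is the grip in N (left out, the last holds). Time passes only in rows, so rows that do not move let the fingers close. It gives the time, the measured TCP pose, the force and the opening at its end, in the units of the state.
- ctrl.read_state(): the state, without advancing time (a new reading comes with each control period).
- imaging.grab_frame(name): name is "scene" or "top" or "wrist"; returns (picture, depth): 384x512x3 uint8, red, green, blue; 384x512 float32, m along the optical axis (not along the pixel's ray), 0 where there is no reading.
- imaging.camera_params(name): a dict with "mtx" (3x3 intrinsics, pixels), "camera_from_world" (4x4, takes a point from world to camera coordinates); the wrist camera has in their place "T_tool_cam" (4x4, takes a point from camera to tool coordinates, whose origin is the TCP and whose axes are the flange's). Camera axes: x right, y down, z forward; pixel columns grow to the right and rows downward; lengths in m; the calibration is good to about 2 mm. A picture is of the moment at which its call begins: read the wrist's pose just before it. camera_params takes no time and is no camera call.
- ctrl.close_job(): hands the job in, once; it reports no verdict.
The state is a dict: "t": time; "q": joint angles; "joint_vel": joint speeds; "tau": joint torques, N m; "ee_pos": TCP position; "ee_rot": TCP orientation; "wrist_force": force on the tool from outside, world axes, zero at the start; "wrist_torque": the same for the moment, N m; "gripper_width": finger opening in m.
Only numpy, scipy, OpenCV 4.12 (cv2) and the standard library are available. Lean on these libraries where they do the work, as an engineer would, in place of code of your own. Each camera call takes 0.05 s, during which the arm holds its last target.

## Task

The large bore of the square aluminium glass mould still has a sharp top edge. Take the deburring tool from its wooden block and, starting at the side where the mould's lug sticks out, run its blade lightly but steadily against the inside edge all the way round, counter-clockwise seen from above, unhurriedly (about ten seconds for the circle), until you are back at the lug. Then stand the tool back in its wooden block, blade down and fully home, and let go.

Things in the scene. Friction and masses are not known exactly. Their poses are not given: they have to be found in the camera images.
- mould: Square aluminium block, 100 x 100 x 45 mm high, fixed, with a 70 mm through bore in its middle; four dark bolt heads, 3 mm high, at the top corners; a lug 26 mm wide on one side reaches 80 mm from the centre. Origin: underside centre, on the bore's axis; z up; lug along +x, +y is 90 deg counter-clockwise. Edge to deburr: upper rim, 45 mm above origin. (Not the round mould with 42 mm bore, no lug.)
- deburrer: Tool, 0.36 kg, upright in its block. Black round handle, 30 mm diameter, 24 to 94 mm above origin (grip here); aluminium drum, 70 mm diameter, 0 to 24 mm; below it a 10 mm steel shank with the blade. Origin: centre of the drum's underside, z up. Shank and blade, on springs, shift sideways up to 15 mm (0.3 N per mm), staying upright: move the handle 7 mm out beyond first contact to press with 2 N.
- blade_tip (a point): Lower end of the blade, on its axis, 53 mm below the tool's origin and centred under the handle when nothing pushes it. The blade tapers from 16 mm diameter (25 mm below the tool's origin) to 8 mm here. It works with the rim halfway up it: this tip 14 mm (4 to 28 mm) below the rim, where the blade is 12 mm thick, so that its axis is 29 mm from the bore's axis at contact.
- stand: Wooden tool block, 90 x 90 mm, 80 mm high, fixed to the bench, with a vertical through hole of 36 mm diameter in its middle. The tool stands in it, shank and blade down the hole, the drum's underside resting on the block's top. Origin: centre of the underside, on the hole's axis; z up.
Not all that is in view belongs to the job. Leave any turquoise look-alike of the deburrer alone. Leave any yellow look-alike of the mould alone.

How it is judged:
On the way, in this order (a step that is already met when the one before it is completed fails the run):
1. the blade is pressed against the bore's edge at the lug side (contact force between deburrer and mould above 0.3 N and z of blade_tip in the frame of mould between 0.017 and 0.041 m and horizontal distance between blade_tip and mould below 0.037 m and x of blade_tip in the frame of mould above 0.0107 m and y of blade_tip in the frame of mould between -0.0107 and 0.0107 m), for 0.15 s.
2. still in contact, 45 degrees counter-clockwise from the lug (contact force between deburrer and mould above 0.3 N and z of blade_tip in the frame of mould between 0.017 and 0.041 m and horizontal distance between blade_tip and mould below 0.037 m and x of blade_tip in the frame of mould above 0.0107 m and y of blade_tip in the frame of mould above 0.0107 m), for 0.15 s.
3. still in contact, 90 degrees counter-clockwise from the lug (contact force between deburrer and mould above 0.3 N and z of blade_tip in the frame of mould between 0.017 and 0.041 m and horizontal distance between blade_tip and mould below 0.037 m and x of blade_tip in the frame of mould between -0.0107 and 0.0107 m and y of blade_tip in the frame of mould above 0.0107 m), for 0.15 s.
4. still in contact, 135 degrees counter-clockwise from the lug (contact force between deburrer and mould above 0.3 N and z of blade_tip in the frame of mould between 0.017 and 0.041 m and horizontal distance between blade_tip and mould below 0.037 m and x of blade_tip in the frame of mould below -0.0107 m and y of blade_tip in the frame of mould above 0.0107 m), for 0.15 s.
5. still in contact, 180 degrees counter-clockwise from the lug (contact force between deburrer and mould above 0.3 N and z of blade_tip in the frame of mould between 0.017 and 0.041 m and horizontal distance between blade_tip and mould below 0.037 m and x of blade_tip in the frame of mould below -0.0107 m and y of blade_tip in the frame of mould between -0.0107 and 0.0107 m), for 0.15 s.
6. still in contact, 225 degrees counter-clockwise from the lug (contact force between deburrer and mould above 0.3 N and z of blade_tip in the frame of mould between 0.017 and 0.041 m and horizontal distance between blade_tip and mould below 0.037 m and x of blade_tip in the frame of mould below -0.0107 m and y of blade_tip in the frame of mould below -0.0107 m), for 0.15 s.
7. still in contact, 270 degrees counter-clockwise from the lug (contact force between deburrer and mould above 0.3 N and z of blade_tip in the frame of mould between 0.017 and 0.041 m and horizontal distance between blade_tip and mould below 0.037 m and x of blade_tip in the frame of mould between -0.0107 and 0.0107 m and y of blade_tip in the frame of mould below -0.0107 m), for 0.15 s.
8. still in contact, 315 degrees counter-clockwise from the lug (contact force between deburrer and mould above 0.3 N and z of blade_tip in the frame of mould between 0.017 and 0.041 m and horizontal distance between blade_tip and mould below 0.037 m and x of blade_tip in the frame of mould above 0.0107 m and y of blade_tip in the frame of mould below -0.0107 m), for 0.15 s.
9. back at the lug side, still in contact: a full circle (all of step 1), for 0.15 s.
At the end, for the whole second after the job is handed in: After the full circle the tool stands released and still in its wooden block, blade down: the drum's underside within 6 mm of the block's top in height, within 16 mm of the hole's axis, less than 10 degrees from upright (horizontal distance between deburrer and stand below 0.016 m and z of deburrer in the frame of stand between 0.074 and 0.086 m and z of blade_tip in the frame of stand below 0.04 m and angle between deburrer's own z axis and vertical below 0.17 rad and linear speed of deburrer below 0.02 m/s); the robot touches nothing.
It fails at once if the tool is forced against the mould with more than 25 N (contact force between deburrer and mould above 25 N).
It also fails if it takes over 72 s, if anything falls off the work surface, if the arm or the gripper's body presses on something with over 40 N, if the wrist force passes 120 N, or if a joint passes its speed limit or range.

## Working session

There is one attempt and no reset: what is moved stays moved. The work goes in short steps, Python scripts to look and compute and a shell command to move; the robot and the scene stay as the last step left them, time stands still between calls to the robot, and variables do not carry over. Pictures are saved under pics/ and viewed, and the job is handed in when it is done.

```bash
mkdir -p pics; ls; python3 - <<'E'
from cell import ctrl, imaging
import cv2
print(ctrl.read_state())
for n in ("scene","top","wrist"):
    p,d=imaging.grab_frame(n); cv2.imwrite(f"pics/a_{n}.png",p[:,:,::-1])
    import numpy as np; np.save(f"a_{n}.npy",d)
    print(n,imaging.camera_params(n))
E
```

```text
pics
{'t': 0.0, 'q': array([ 1.49361406e+00,  3.85577831e-01,  6.64735000e-03, -4.97434372e-04,
       -1.19402082e+00, -2.58604930e-01]), 'joint_vel': array([-0.00087015,  0.00065703, -0.00129794, -0.00065485,  0.00165357,
       -0.00037968]), 'tau': array([ 1.28542510e-03, -3.90662992e+01,  1.87401223e+01,  4.21974108e+00,
        1.10019822e-02, -1.89561542e-04]), 'ee_pos': array([0.20572728, 0.58953624, 0.22145543]), 'ee_rot': array([ 9.85923010e-01, -1.67196305e-01, -1.32615794e-04,  1.09399654e-03]), 'wrist_force': array([-0.43757928,  0.16504785, -0.12659597]), 'wrist_torque': array([-0.01908321, -0.07159904,  0.02454587]), 'gripper_width': 0.08693642439346162}
scene {'mtx': array([[351.43533023,   0.        , 250.52392083],
       [  0.        , 351.43533023, 196.91997324],
       [  0.        ,   0.        ,   1.        ]]), 'camera_from_world': array([[ 0.18296575,  0.98311532, -0.00279325, -0.05696807],
       [ 0.76091323, -0.14341008, -0.63280693, -0.30530672],
       [-0.62252276,  0.11365658, -0.77430459,  1.13398902],
       [ 0.        ,  0.        ,  0.        ,  1
[... 272 characters left out ...]
0.99613796,  0.02762968, -0.08334132,  0.47248923],
       [ 0.08401897,  0.02434467, -0.99616673,  1.03522347],
       [ 0.        ,  0.        ,  0.        ,  1.        ]])}
wrist {'mtx': array([[333.96068833,   0.        , 254.41706642],
       [  0.        , 333.96068833, 193.59543318],
       [  0.        ,   0.        ,   1.        ]]), 'T_tool_cam': array([[ 4.46742851e-04, -9.63369223e-01, -2.68178188e-01,
         7.26506948e-02],
       [ 9.99999844e-01,  3.40197881e-04,  4.43759481e-04,
        -3.34697270e-04],
       [-3.36270575e-04, -2.68178345e-01,  9.63369224e-01,
        -1.61625244e-01],
       [ 0.00000000e+00,  0.00000000e+00,  0.00000000e+00,
         1.00000000e+00]])}
```

View pics/a_top.png

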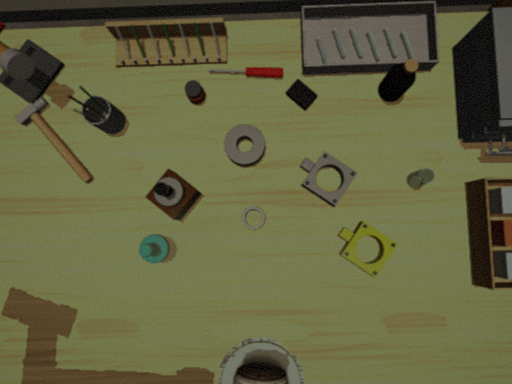

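View pics/a_scene.png

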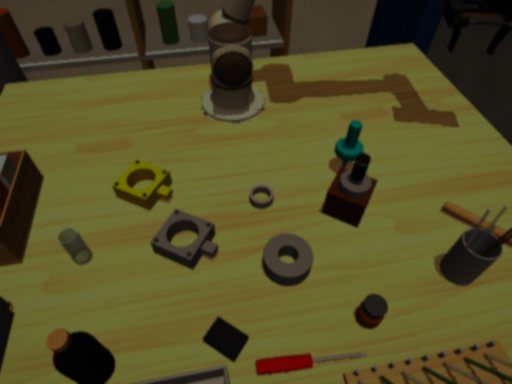

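View pics/a_wrist.png

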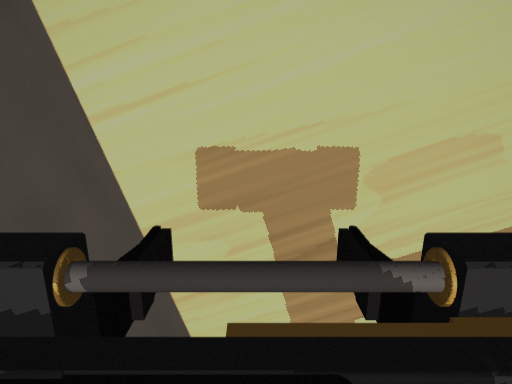

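The deburrer candidates in the top view are a black-handled tool in the wooden block at (172,192) and a turquoise look-alike at (153,249). For the mould there is a grey square one with a lug at (329,179), a yellow look-alike at (368,248) and a round one without a lug at (245,145). The black-handled tool and the grey lugged square fit the description. I'll confirm both in a crop and measure them.

```bash
cat > h.py <<'E'
import numpy as np, cv2
from cell import ctrl, imaging
from scipy.spatial.transform import Rotation as R
def cam(n, st=None):
    p=imaging.camera_params(n); K=p["mtx"]
    if n=="wrist":
        T=np.eye(4); T[:3,:3]=R.from_quat(st["ee_rot"]).as_matrix(); T[:3,3]=st["ee_pos"]
        return K,T@p["T_tool_cam"]
    return K,np.linalg.inv(p["camera_from_world"])
def ray(K,W,uv,z):
    uv=np.atleast_2d(np.asarray(uv,float)); d=np.c_[(uv-K[[0,1],[2,2]])/K[0,0],np.ones(len(uv))]@W[:3,:3].T
    o=W[:3,3]; s=(z-o[2])/d[:,2]; return o+s[:,None]*d
def cloud(K,W,d):
    v,u=np.indices(d.shape); P=np.stack([(u-K[0,2])/K[0,0]*d,(v-K[1,2])/K[0,0]*d,d],-1)
    return P@W[:3,:3].T+W[:3,3]
E
python3 - <<'E'
from h import *
im=cv2.imread("pics/a_top.png"); d=np.load("a_top.npy"); K,W=cam("top")
a=cv2.resize(im[140:280,130:220],None,fx=4,fy=4,interpolation=3); b=cv2.resize(im[140:280,285:385],None,fx=4,fy=4,interpolation=3)
cv2.imwrite("pics/crop.png",np.hstack([a,b]))
P=cloud(K,W,d)
def box(u0,u1,v0,v1,z0,z1):
    Q=P[v0:v1,u0:u1]; m=(Q[...,2]>z0)&(Q[...,2]<z1)&(d[v0:v1,u0:u1]>0); return m,Q[m]
for nm,b in dict(stand=(140,210,160,230,.072,.09),drum=(140,210,160,230,.097,.11),handle=(140,210,160,230,.15,.19),turq=(130,180,225,270,.02,.2),mould=(295,365,140,215,.038,.055)).items():
    m,q=box(*b); print(nm,len(q), q.mean(0).round(4) if len(q) else '', np.median(q[:,2]) if len(q) else '', 'mid',(q.min(0)+q.max(0))/2 if len(q) else '', np.ptp(q,axis=0))
m,q=box(295,365,140,215,.03,.06); print(np.histogram(q[:,2],bins=12))
m,q=box(140,210,160,230,.03,.3); print(np.histogram(q[:,2],bins=20))
r=cv2.minAreaRect
m,q=box(140,210,160,230,.072,.09); print(cv2.minAreaRect(q[:,:2].astype(np.float32)*1000))
np.save("mouldtop.npy",box(295,365,140,215,.038,.055)[1])
E
```

```text
stand 689 [0.4675 0.1969 0.0798] 0.07983920452158177 mid [0.4739719  0.20333307 0.0809827 ] [0.12509884 0.12288671 0.01779769]
drum 435 [0.4751 0.1969 0.1036] 0.10373587039162757 mid [0.47797083 0.203632   0.10332741] [0.06795533 0.06851788 0.01224504]
handle 175 [0.4767 0.2015 0.1711] 0.17275163999772014 mid [0.47726731 0.20359765 0.16380601] [0.02919576 0.03061162 0.02697774]
turq 700 [0.3431 0.2391 0.0948] 0.07786339636968603 mid [0.34266537 0.24519948 0.10246261] [0.06767527 0.06618331 0.09670727]
mould 1018 [ 0.5055 -0.1888  0.0448] 0.04488937188962594 mid [ 0.50488764 -0.18935709  0.04452821] [0.13644201 0.13596939 0.01269963]
(array([ 22,  43,  45,  26,   9,  24,  68, 221, 372, 229,  78,  22]), array([0.03013688, 0.03186531, 0.03359374, 0.03532217, 0.0370506 ,
       0.03877903, 0.04050745, 0.04223588, 0.04396431, 0.04569274,
       0.04742117, 0.0491496 , 0.05087803]))
(array([ 21,  26,  21,  25,  24,  29, 549, 128,  15, 214, 225,  17,   8,
         7,  14,   9,  12,   6,  20, 138]), array([0.03011187, 0.03747102, 0.04483017, 0.05218932, 0.05954847,
       0.06690762, 0.07426677, 0.08162592, 0.08898507, 0.09634422,
       0.10370337, 0.11106252, 0.11842167, 0.12578083, 0.13313998,
       0.14049913, 0.14785828, 0.15521743, 0.16257658, 0.16993573,
       0.17729488]))
((474.07470703125, 203.35076904296875), (91.36800384521484, 90.20428466796875), 50.32821273803711)
```

View pics/crop.png

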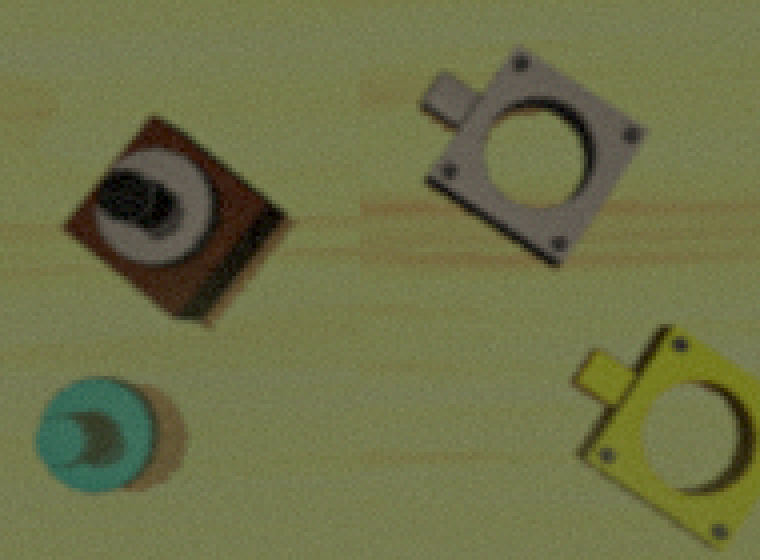

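The crop confirms both choices: the black-handled tool in the brown block, and the grey square mould with its lug pointing upper-left. Next I measure the mould's bore, lug and corners in both fixed views.

```bash
python3 - <<'E'
from h import *
for n,(u0,u1,v0,v1),vc in (("top",(290,362,145,215),None),("scene",(140,225,200,275),None)):
    im=cv2.imread(f"pics/a_{n}.png")[v0:v1,u0:u1]; K,W=cam(n); d=np.load(f"a_{n}.npy")[v0:v1,u0:u1]
    f=8; big=cv2.resize(im,None,fx=f,fy=f,interpolation=cv2.INTER_CUBIC)
    hsv=cv2.cvtColor(cv2.GaussianBlur(big,(0,0),4),cv2.COLOR_BGR2HSV)
    m=((hsv[...,1]<75)&(hsv[...,2]>75)).astype(np.uint8)*255
    m=cv2.morphologyEx(m,cv2.MORPH_OPEN,np.ones((9,9)))
    cs,h=cv2.findContours(m,cv2.RETR_CCOMP,cv2.CHAIN_APPROX_NONE)
    vis=cv2.cvtColor(m,cv2.COLOR_GRAY2BGR)
    for c,hh in zip(cs,h[0]):
        A=cv2.contourArea(c)
        if A<300: continue
        uv=(c[:,0]+.5)/f-.5+[u0,v0]; X=ray(K,W,uv,.045)[:,:2]*1000
        if hh[3]>=0:
            e=cv2.fitEllipse(X.astype(np.float32)); (cx,cy),r=cv2.minEnclosingCircle(X.astype(np.float32)); print(n,"hole",A,np.round(e[0],1),np.round(e[1],1), 'mec',cx,cy,r)
        else: print(n,"outer",A,X.min(0),X.max(0), cv2.minAreaRect(X.astype(np.float32)))
    cv2.imwrite(f"pics/m_{n}.png",np.vstack([big,vis])[::2,::2])
E
python3 - <<'E'
import cv2,numpy as np
a=cv2.imread('pics/m_top.png');b=cv2.imread('pics/m_scene.png');h=max(a.shape[0],b.shape[0])
p=lambda x:np.pad(x,((0,h-x.shape[0]),(0,0),(0,0)))
cv2.imwrite('pics/m_both.png',np.hstack([p(a),p(b)]))
E
```

```text
top outer 106571.5 [ 437.94227881 -256.53767852] [ 573.82852955 -116.85759602] ((513.72705078125, -176.67550659179688), (130.7906494140625, 101.45372009277344), 54.42563247680664)
top hole 993.0 [ 514.8 -245.3] [10.8 11.5] mec 514.7960205078125 -245.22564697265625 5.872018814086914
top hole 40419.0 [ 505.7 -188.6] [70.5 71.7] mec 505.6583251953125 -188.28048706054688 36.24668502807617
top hole 932.0 [ 561.9 -178.4] [10.4 11.4] mec 561.9053955078125 -178.1132049560547 5.8858819007873535Traceback (most recent call last):
  File "<stdin>", line 10, in <module>
TypeError: 'NoneType' object is not subscriptable
[ WARN:0@0.026] global loadsave.cpp:275 findDecoder imread_('pics/m_scene.png'): can't open/read file: check file path/integrity
Traceback (most recent call last):
AttributeError: 'NoneType' object has no attribute 'shape'
```

```bash
python3 - <<'E'
from h import *
n="scene";u0,u1,v0,v1=140,225,200,275
im=cv2.imread(f"pics/a_{n}.png")[v0:v1,u0:u1]; K,W=cam(n); f=8
big=cv2.resize(im,None,fx=f,fy=f,interpolation=cv2.INTER_CUBIC)
hsv=cv2.cvtColor(cv2.GaussianBlur(big,(0,0),3),cv2.COLOR_BGR2HSV)
for vt in (55,62,70):
    m=((hsv[...,1]<80)&(hsv[...,2]>vt)).astype(np.uint8)*255
    m=cv2.morphologyEx(m,cv2.MORPH_OPEN,np.ones((7,7)))
    cs,h=cv2.findContours(m,cv2.RETR_CCOMP,cv2.CHAIN_APPROX_NONE)
    for c in cs:
        A=cv2.contourArea(c)
        if A<5000: continue
        X=ray(K,W,(c[:,0]+.5)/f-.5+[u0,v0],.045)[:,:2]*1000; e=cv2.fitEllipse(X.astype(np.float32))
        print(vt,A,np.round(e[0],1),np.round(e[1],1))
vis=np.hstack([big,cv2.cvtColor(m,cv2.COLOR_GRAY2BGR)]); cv2.imwrite("pics/m_scene.png",cv2.resize(vis,None,fx=.55,fy=.55))
d=np.load("a_scene.npy");P=cloud(K,W,d)[145:225,320:380]
for nm,z0,z1 in (("handle",.14,.168),("drum",.098,.109),("stand",.074,.086),("htop",.17,.18)):
    k=(P[...,2]>z0)&(P[...,2]<z1)&(np.hypot(P[...,0]-.476,P[...,1]-.203)<.07); q=P[k]; print(nm,len(q),(q.min(0)+q.max(0))/2,np.ptp(q,axis=0),q.mean(0), cv2.minAreaRect(q[:,:2].astype(np.float32)*1000)[:2])
E
```

```text
55 6474.5 [ 550.1 -134.1] [23.5 29.8]
55 97961.5 [ 505.9 -187.1] [106.8 108.6]
55 48893.0 [ 505.7 -186.9] [72.7 75.1]
62 5515.0 [ 550.  -133.8] [21.8 27.4]
62 94343.5 [ 505.1 -187.1] [104.1 106. ]
62 50935.0 [ 504.9 -187. ] [74.5 76.5]
70 86318.0 [ 503.7 -187.2] [ 99.  101.2]
70 57629.5 [ 502.2 -186.8] [80.  81.8]
handle 137 [0.48106791 0.20545726 0.15403391] [0.02312011 0.02897779 0.0278624 ] [0.48649807 0.20021864 0.15397731] ((484.0220947265625, 202.79100036621094), (30.180057525634766, 16.330244064331055))
drum 450 [0.47761042 0.20523089 0.1033978 ] [0.06879851 0.0688214  0.01030793] [0.48632811 0.20031542 0.10527314] ((480.1347351074219, 203.99560546875), (68.6316909790039, 63.695762634277344))
stand 581 [0.47375798 0.20495092 0.07991808] [0.12345729 0.12355576 0.01171147] [0.48707053 0.19278665 0.08154264] ((473.14459228515625, 205.4541778564453), (90.02417755126953, 93.08230590820312))
htop 143 [0.47816971 0.20474314 0.17404834] [0.02953841 0.03010767 0.00782835] [0.4797979  0.20455038 0.17507749] ((478.47930908203125, 205.3563690185547), (28.515335083007812, 29.248279571533203))
```

View pics/m_scene.png

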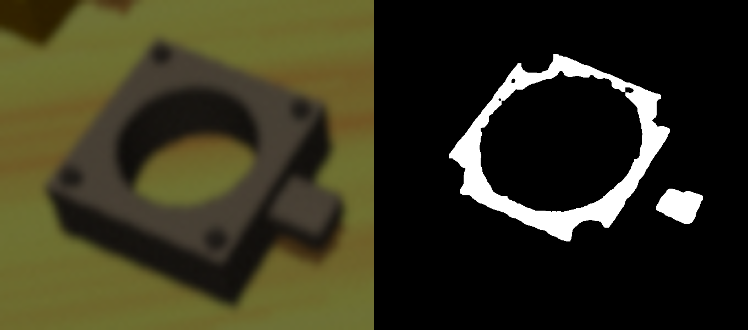

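Both views agree: bore at about (0.5057, -0.188), lug at about 55°, handle at (0.478, 0.204), stand at (0.474, 0.204). Now I move over the handle.

```bash
python3 -m pendant '{"hand":[0,0,0,0,0],"offset":[[0.035,-0.05,0.002],[0.035,-0.05,0.002],[0.035,-0.05,0.002],[0.035,-0.05,0.002],[0.035,-0.05,0.002]],"turn":[0,0,0,0,0]}' 20
```

```text
t: 0.78
ee_pos: [0.3816, 0.3351, 0.229]
ee_rot: [0.987, -0.163, -0.0, 0.003]
wrist_force: [1.1, 0.2, 0.4]
gripper_width: 0.087
```

```bash
python3 -m pendant '{"hand":[0,0,0,0],"offset":[[0.035,-0.048,0],[0.035,-0.048,0],[0.022,-0.030,0],[0.0,0.0,0]],"turn":[0,0,0,0]}'
python3 - <<'E'
from h import *
st=ctrl.read_state(); p,d=imaging.grab_frame("wrist"); cv2.imwrite("pics/w1.png",p[:,:,::-1]); print(st["ee_pos"],R.from_quat(st["ee_rot"]).as_matrix().round(3),st["q"].round(2))
K,W=cam("wrist",st);P=cloud(K,W,d); k=(P[...,2]>.16)&(P[...,2]<.185)&(d>.05)&(np.hypot(P[...,0]-.478,P[...,1]-.204)<.04); q=P[k]
print(len(q),(q.min(0)+q.max(0))/2,np.ptp(q,axis=0))
E
```

```text
t: 1.27
ee_pos: [0.4768, 0.201, 0.2287]
ee_rot: [0.986, -0.166, -0.0, 0.003]
wrist_force: [-0.8, -0.0, -0.8]
gripper_width: 0.0871
[0.47675617 0.20104929 0.22872631] [[ 0.945 -0.327 -0.002]
 [-0.327 -0.945 -0.005]
 [-0.     0.005 -1.   ]] [ 0.71  0.2  -0.24  0.   -1.14  0.52]
1528 [0.47788231 0.20698132 0.16760482] [0.02997143 0.03102594 0.01514581]
```

View pics/w1.png

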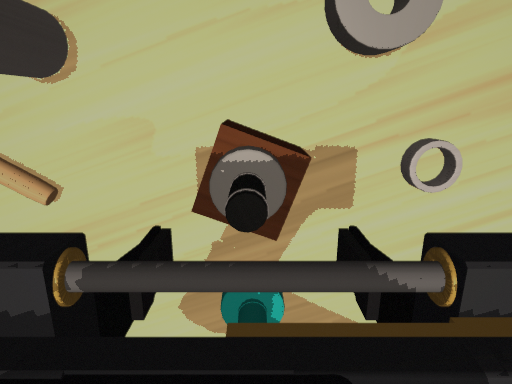

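The wrist view shows the black handle at (246,210) between the open fingers, with the turquoise look-alike at (252,308) outside the jaws. I descend to a TCP z of about 0.121.

```bash
python3 -m pendant '{"hand":[0,0,0,0],"offset":[[0.001,0.004,-0.035],[0,0,-0.04],[0,0,-0.032],[0,0,0]],"turn":[0,0,0,0]}'
```

```text
t: 1.82
ee_pos: [0.4756, 0.2094, 0.12]
ee_rot: [0.987, -0.163, 0.0, 0.001]
wrist_force: [0.3, -0.2, 0.7]
gripper_width: 0.0869
```

```bash
python3 -m pendant '{"hand":[0,0],"offset":[[0.002,-0.004,0.001],[0,0,0]],"turn":[0,0]}'; python3 -m pendant '{"hand":[0.5,0.8,0.9,0.9,0.9],"offset":[[0,0,0],[0,0,0],[0,0,0],[0,0,0],[0,0,0]],"turn":[0,0,0,0,0]}' 35
```

```text
t: 2.08
ee_pos: [0.4787, 0.2071, 0.1236]
ee_rot: [0.987, -0.162, 0.002, -0.0]
wrist_force: [-0.4, 0.1, -0.4]
gripper_width: 0.0868
t: 2.7
ee_pos: [0.4798, 0.2079, 0.1261]
ee_rot: [0.987, -0.162, 0.004, -0.002]
wrist_force: [-0.6, -0.3, -0.4]
gripper_width: 0.045
```

```bash
python3 -m pendant '{"hand":[1,1,1,1],"offset":[[-0.001,-0.002,-0.003],[0,0,0],[0,0,0],[0,0,0]],"turn":[0,0,0,0]}' 35;python3 -m pendant '{"hand":[1,1],"offset":[[0,0,0],[0,0,0]],"turn":[0,0]}' 40
```

```text
t: 3.2
ee_pos: [0.4786, 0.2058, 0.1226]
ee_rot: [0.987, -0.162, 0.003, -0.002]
wrist_force: [0.2, 0.3, 0.1]
gripper_width: 0.0292
t: 3.45
ee_pos: [0.4786, 0.2058, 0.1225]
ee_rot: [0.987, -0.162, 0.003, -0.002]
wrist_force: [0.2, -0.1, 0.9]
gripper_width: 0.0294
```

```bash
python3 -m pendant '{"hand":[1,1,1,1,1],"offset":[[0,0,0.01],[0,0,0.02],[0,0,0.03],[0,0,0.03],[0,0,0]],"turn":[0,0,0,0,0]}'
python3 - <<'E'
from h import *
st=ctrl.read_state(); print(st["ee_pos"],st["wrist_force"],st["gripper_width"])
for n in("scene","top"):
    p,d=imaging.grab_frame(n); cv2.imwrite(f"pics/b_{n}.png",p[:,:,::-1]); K,W=cam(n);P=cloud(K,W,d)
    z0=st["ee_pos"][2]-.0425
    k=(P[...,2]>z0+.018)&(P[...,2]<z0+.03)&(d>.05)&(np.hypot(*(P[...,:2]-st["ee_pos"][:2]).transpose(2,0,1))<.04); q=P[k]
    if len(q): print(n,len(q),(q.min(0)+q.max(0))/2,np.ptp(q,axis=0))
E
```

```text
t: 4.08
ee_pos: [0.4757, 0.2039, 0.2136]
ee_rot: [0.987, -0.163, 0.0, 0.0]
wrist_force: [-0.4, -0.1, -3.4]
gripper_width: 0.0296
[0.47568964 0.20388597 0.21356848] [-0.35615218 -0.05436136 -3.3691509 ] 0.02957768006510786
scene 483 [0.47619355 0.20260703 0.19505865] [0.06760759 0.06744974 0.01191107]
top 71 [0.46880143 0.1763091  0.19352249] [0.03920461 0.01790338 0.00829132]
```

View pics/b_scene.png

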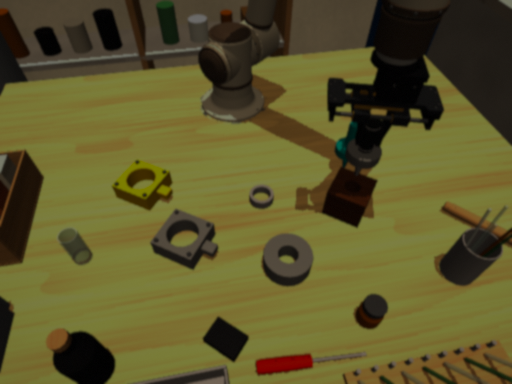

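```bash
python3 -m pendant '{"hand":[1,1,1,1,1],"offset":[[0.003,-0.03,0],[0.004,-0.05,0],[0.004,-0.05,0],[0.004,-0.05,0],[0.004,-0.05,0]],"turn":[0,0,0,0,0]}'
```

```text
t: 4.8
ee_pos: [0.4873, -0.0321, 0.2003]
ee_rot: [0.987, -0.16, -0.011, 0.007]
wrist_force: [1.0, 0.1, -3.5]
gripper_width: 0.0296
```

```bash
python3 -m pendant '{"hand":[1,1,1,1,1],"offset":[[0.005,-0.05,0.005],[0.005,-0.05,0.003],[0.004,-0.035,0.002],[0.002,-0.01,0],[0,0,0]],"turn":[0,0,0,0,0]}'; python3 - <<'E'
from h import *
st=ctrl.read_state();print(st["ee_pos"],R.from_quat(st["ee_rot"]).as_matrix().round(3),st["q"].round(2))
E
```

```text
t: 5.42
ee_pos: [0.4973, -0.1837, 0.2002]
ee_rot: [0.986, -0.163, -0.02, 0.007]
wrist_force: [-0.1, 0.7, -3.3]
gripper_width: 0.0293
[ 0.49730964 -0.18373244  0.20018272] [[ 0.946 -0.322 -0.042]
 [-0.322 -0.947 -0.007]
 [-0.038  0.02  -0.999]] [-0.04  0.26 -0.24  0.01 -1.12  1.28]
```

```bash
cat > s.py <<'E'
from h import *
import sys
# usage: s.py [radius_mm start_deg step_deg n] -> nominal tip in mould frame and suggested rows
C=np.array([.5057,-.188]); L=np.radians(55)
st=ctrl.read_state(); Rm=R.from_quat(st["ee_rot"]).as_matrix(); zt=Rm[:,2]
tip=st["ee_pos"]+Rm@[0,0,.0955]; v=tip[:2]-C; r=np.hypot(*v); a=np.degrees((np.arctan2(v[1],v[0])-L))%360
F=st["wrist_force"]; u=v/r
print(f"t {st['t']:.2f} tip-C mm {v*1000} z {tip[2]*1000:.1f} r {r*1000:.1f} ang {a:.1f} tilt {zt[:2].round(3)} F {F.round(1)} Frad {F[:2]@u:.2f}")
if len(sys.argv)>1:
    rad,a0,da,n=map(float,sys.argv[1:5]); th=L+np.radians(a0+da*np.arange(int(n))); p=C+rad/1000*np.c_[np.cos(th),np.sin(th)]
    p=np.vstack([tip[:2],p]); print((np.diff(p,axis=0)*1000).round(1).tolist(), 'dz',round(31-tip[2]*1000,1))
E
python3 s.py 0 0 0 1
```

```text
t 5.42 tip-C mm [-12.43877792   3.63522318] z 104.8 r 13.0 ang 108.7 tilt [-0.042 -0.007] F [-0.1  0.7 -3.3] Frad 0.32
[[12.4, -3.6]] dz -73.8
```

Align over the bore's axis first while still high, then check.

```bash
python3 -m pendant '{"hand":[1,1,1],"offset":[[0.012,-0.004,-0.01],[0,0,-0.01],[0,0,0]],"turn":[0,0,0]}'; python3 s.py 0 0 0 1
python3 - <<'E'
from h import *
p,d=imaging.grab_frame("scene"); cv2.imwrite("pics/c_scene.png",cv2.resize(p[100:300,100:300,::-1],None,fx=3,fy=3,interpolation=2))
E
```

```text
t: 5.8
ee_pos: [0.5095, -0.1852, 0.1771]
ee_rot: [0.987, -0.162, -0.022, 0.006]
wrist_force: [0.5, -0.5, -2.4]
gripper_width: 0.0294
t 5.80 tip-C mm [-0.51796437  2.28680574] z 81.7 r 2.3 ang 47.8 tilt [-0.045 -0.006] F [ 0.5 -0.5 -2.4] Frad -0.63
[[0.5, -2.3]] dz -50.7
```

View pics/c_scene.png

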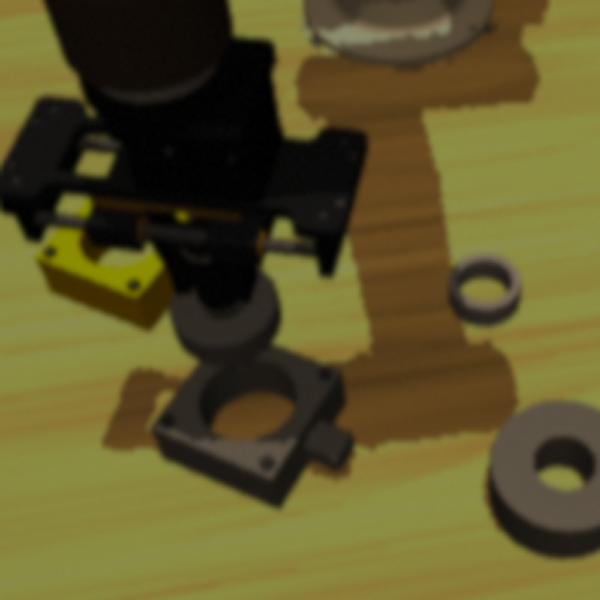

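The view shows the drum over the bore (about (225,320) in the crop) and nothing in the way. I descend into the bore.

```bash
python3 -m pendant '{"hand":[1,1,1,1,1],"offset":[[0.001,-0.002,-0.015],[0,0,-0.015],[0,0,-0.01],[0,0,-0.006],[0,0,0]],"turn":[0,0,0,0,0]}'; python3 s.py 26 0 0 1
```

```text
t: 6.48
ee_pos: [0.5108, -0.187, 0.1285]
ee_rot: [0.987, -0.161, -0.021, 0.007]
wrist_force: [0.7, 0.1, -2.9]
gripper_width: 0.0292
t 6.47 tip-C mm [0.84525245 0.46666782] z 33.1 r 1.0 ang 333.9 tilt [-0.044 -0.006] F [ 0.7  0.1 -2.9] Frad 0.67
[[14.1, 20.8]] dz -2.1
```

```bash
python3 -m pendant '{"hand":[1,1,1,1,1],"offset":[[0.006,0.009,-0.001],[0.006,0.009,-0.001],[0.003,0.004,0],[0.002,0.003,0],[0.001,0.002,0]],"turn":[0,0,0,0,0]}'; python3 s.py 36 0 5 5
```

```text
t: 7.1
ee_pos: [0.5308, -0.1581, 0.1275]
ee_rot: [0.987, -0.161, -0.02, 0.007]
wrist_force: [-0.4, -0.8, -4.4]
gripper_width: 0.0295
t 7.10 tip-C mm [20.99744562 29.21465437] z 32.1 r 36.0 ang 359.3 tilt [-0.042 -0.007] F [-0.4 -0.8 -4.4] Frad -0.82
[[-0.3, 0.3], [-2.6, 1.7], [-2.8, 1.5], [-2.9, 1.2], [-3.0, 0.9]] dz -1.1
```

```bash
for i in 1 2 3; do python3 -m pendant '{"hand":[1],"offset":[[0,0,0]],"turn":[0]}' >/dev/null; python3 s.py; done;  python3 s.py 36.5 5 5 5
```

```text
t 7.22 tip-C mm [20.63588065 29.03616679] z 32.1 r 35.6 ang 359.6 tilt [-0.043 -0.007] F [-0.1 -1.2 -3.5] Frad -1.03
t 7.35 tip-C mm [20.3820831  28.75219395] z 32.1 r 35.2 ang 359.7 tilt [-0.044 -0.007] F [-0.4 -0.9 -3.2] Frad -0.97
t 7.47 tip-C mm [20.27332598 28.5463985 ] z 32.1 r 35.0 ang 359.6 tilt [-0.044 -0.008] F [-1.2 -0.6 -3. ] Frad -1.22
t 7.47 tip-C mm [20.27332598 28.5463985 ] z 32.1 r 35.0 ang 359.6 tilt [-0.044 -0.008] F [-1.2 -0.6 -3. ] Frad -1.22
[[-2.0, 3.1], [-2.8, 1.5], [-2.9, 1.2], [-3.0, 1.0], [-3.1, 0.7]] dz -1.1
```

```bash
python3 -m pendant '{"hand":[1,1,1,1,1],"offset":[[-0.0015,0.0035,0],[-0.0026,0.0018,0],[-0.0028,0.0016,0],[-0.0029,0.0013,0],[-0.0030,0.001,0]],"turn":[0,0,0,0,0]}' >/dev/null; python3 s.py 37 30 5 5
```

```text
t 8.10 tip-C mm [ 8.16212836 37.57749907] z 32.9 r 38.5 ang 22.7 tilt [-0.04  -0.009] F [ 0.5 -2.5 -3.5] Frad -2.29
[[-4.9, -0.7], [-3.2, 0.1], [-3.2, -0.1], [-3.2, -0.4], [-3.2, -0.7]] dz -1.9
```

```bash
python3 -m pendant '{"hand":[1,1,1,1,1],"offset":[[-0.0035,-0.0002,-0.001],[-0.0032,0.0001,0],[-0.0032,-0.0001,0],[-0.0032,-0.0003,0],[-0.0032,-0.0006,0]],"turn":[0,0,0,0,0]}' >/dev/null; python3 s.py 37.5 55 5 5
```

```text
t 8.72 tip-C mm [-7.73476111 36.50900924] z 32.5 r 37.3 ang 47.0 tilt [-0.037 -0.009] F [ 1.  -1.3 -2.6] Frad -1.45
[[-5.1, -1.3], [-3.0, -1.3], [-2.9, -1.5], [-2.8, -1.8], [-2.6, -2.0]] dz -1.5
```

```bash
python3 -m pendant '{"hand":[1,1,1,1,1],"offset":[[-0.0035,-0.0007,0],[-0.0031,-0.001,0],[-0.003,-0.0012,0],[-0.0029,-0.0015,0],[-0.0027,-0.0017,0]],"turn":[0,0,0,0,0]}' >/dev/null; python3 s.py 37.5 75 5 5
```

```text
t 9.35 tip-C mm [-21.75219859  30.29460708] z 33.1 r 37.3 ang 70.7 tilt [-0.032 -0.009] F [ 1.9 -1.6 -2.7] Frad -2.40
[[-2.4, -1.6], [-2.4, -2.2], [-2.2, -2.4], [-2.0, -2.6], [-1.8, -2.8]] dz -2.1
```

```bash
python3 -m pendant '{"hand":[1,1,1,1,1],"offset":[[-0.0025,-0.0017,-0.001],[-0.0025,-0.0021,0],[-0.0023,-0.0023,0],[-0.0021,-0.0025,0],[-0.0019,-0.0027,0]],"turn":[0,0,0,0,0]}' >/dev/null; python3 s.py 37.5 100 5 5
```

```text
t 9.97 tip-C mm [-32.11762833  18.79121715] z 32.4 r 37.2 ang 94.7 tilt [-0.029 -0.008] F [ 2.3 -0.4 -3.2] Frad -2.24
[[-1.9, -2.9], [-1.3, -3.0], [-1.0, -3.1], [-0.7, -3.2], [-0.4, -3.2]] dz -1.4
```

```bash
python3 -m pendant '{"hand":[1,1,1,1,1],"offset":[[-0.0018,-0.0028,0],[-0.0014,-0.003,0],[-0.0011,-0.0031,0],[-0.0008,-0.0032,0],[-0.0005,-0.0032,0]],"turn":[0,0,0,0,0]}' >/dev/null; python3 s.py 37 125 5 5
```

```text
t 10.60 tip-C mm [-37.61067653   3.14522169] z 32.3 r 37.7 ang 120.2 tilt [-0.028 -0.007] F [ 3.5  1.2 -2.9] Frad -3.36
[[0.6, -3.1], [0.1, -3.2], [0.4, -3.2], [0.7, -3.2], [1.0, -3.1]] dz -1.3
```

```bash
python3 -m pendant '{"hand":[1,1,1,1,1],"offset":[[0.0008,-0.0031,0],[0.0004,-0.0032,0],[0.0006,-0.0032,0],[0.0008,-0.0032,0],[0.0010,-0.0031,0]],"turn":[0,0,0,0,0]}' >/dev/null; python3 s.py 36.5 150 5 5
```

```text
t 11.22 tip-C mm [-35.20474453 -13.11262055] z 31.7 r 37.6 ang 145.4 tilt [-0.031 -0.005] F [ 1.7  3.1 -2.2] Frad -2.67
[[2.1, -2.3], [1.5, -2.8], [1.7, -2.7], [1.9, -2.5], [2.2, -2.3]] dz -0.7
```

```bash
python3 -m pendant '{"hand":[1,1,1,1,1],"offset":[[0.0016,-0.0026,0],[0.0015,-0.0028,0],[0.0017,-0.0027,0],[0.0019,-0.0025,0],[0.0022,-0.0023,0]],"turn":[0,0,0,0,0]}' >/dev/null; python3 s.py 36.5 175 5 5
```

```text
t 11.85 tip-C mm [-26.98687745 -26.29274169] z 31.1 r 37.7 ang 169.3 tilt [-0.033 -0.004] F [ 3.1  1.9 -3.5] Frad -3.52
[[3.5, -1.7], [2.5, -1.9], [2.7, -1.7], [2.8, -1.5], [2.9, -1.2]] dz -0.1
```

```bash
python3 -m pendant '{"hand":[1,1,1,1,1],"offset":[[0.0029,-0.0015,0],[0.0026,-0.0018,0],[0.0027,-0.0016,0],[0.0028,-0.0014,0],[0.0029,-0.0012,0]],"turn":[0,0,0,0,0]}' >/dev/null; python3 s.py 36.5 200 5 5
```

```text
t 12.47 tip-C mm [-15.03295334 -33.57522509] z 30.2 r 36.8 ang 190.9 tilt [-0.039 -0.003] F [ 0.8  1.9 -3.4] Frad -2.02
[[5.6, -1.7], [3.1, -0.7], [3.2, -0.4], [3.2, -0.1], [3.2, 0.1]] dz 0.8
```

```bash
python3 -m pendant '{"hand":[1,1,1,1,1],"offset":[[0.0034,-0.0012,0.001],[0.0032,-0.0008,0],[0.0032,-0.0006,0],[0.0033,-0.0003,0],[0.0033,0,0]],"turn":[0,0,0,0,0]}' >/dev/null; python3 s.py 37 225 5 5
```

```text
t 13.10 tip-C mm [ -0.23934261 -36.59832868] z 30.4 r 36.6 ang 214.6 tilt [-0.045 -0.002] F [-0.1  2.2 -2.8] Frad -2.21
[[6.7, 0.2], [3.2, 0.7], [3.1, 1.0], [3.0, 1.2], [2.9, 1.5]] dz 0.6
```

```bash
python3 -m pendant '{"hand":[1,1,1,1,1],"offset":[[0.0036,0.0001,0],[0.0034,0.0003,0],[0.0033,0.0006,0],[0.0032,0.0009,0],[0.0031,0.0011,0]],"turn":[0,0,0,0,0]}' >/dev/null; python3 s.py 37 245 5 5
```

```text
t 13.72 tip-C mm [ 15.68632404 -33.61013959] z 30.0 r 37.1 ang 240.0 tilt [-0.048 -0.002] F [-1.3  0.7 -2.8] Frad -1.20
[[2.8, 1.6], [2.7, 1.7], [2.6, 2.0], [2.4, 2.2], [2.2, 2.4]] dz 1.0
```

```bash
python3 -m pendant '{"hand":[1,1,1,1,1],"offset":[[0.0031,0.0012,0.001],[0.0029,0.0015,0],[0.0028,0.0018,0],[0.0026,0.0020,0],[0.0024,0.0022,0]],"turn":[0,0,0,0,0]}' >/dev/null; python3 s.py 38 270 5 5
```

```text
t 14.35 tip-C mm [ 29.4506523  -24.61485544] z 30.8 r 38.4 ang 265.1 tilt [-0.05  -0.002] F [-2.5  0.8 -2.8] Frad -2.39
[[1.7, 2.8], [1.8, 2.8], [1.5, 2.9], [1.3, 3.1], [1.0, 3.2]] dz 0.2
```

```bash
python3 -m pendant '{"hand":[1,1,1,1,1],"offset":[[0.0020,0.0027,0],[0.0019,0.0028,0],[0.0017,0.0029,0],[0.0014,0.0031,0],[0.0011,0.0032,0]],"turn":[0,0,0,0,0]}' >/dev/null; python3 s.py 38 295 5 5
```

```text
t 14.97 tip-C mm [37.60757865 -9.53593916] z 30.9 r 38.8 ang 290.8 tilt [-0.051 -0.003] F [-2.6 -0.  -3.5] Frad -2.48
[[-0.2, 2.9], [0.4, 3.3], [0.1, 3.3], [-0.1, 3.3], [-0.4, 3.3]] dz 0.1
```

```bash
python3 -m pendant '{"hand":[1,1,1,1,1],"offset":[[0.0003,0.0031,0],[0.0004,0.0033,0],[0.0001,0.0033,0],[-0.0001,0.0033,0],[-0.0003,0.0033,0]],"turn":[0,0,0,0,0]}' >/dev/null; python3 s.py 38 320 5 5
```

```text
t 15.60 tip-C mm [38.34051698  7.0529741 ] z 31.2 r 39.0 ang 315.4 tilt [-0.051 -0.004] F [-2.5 -1.3 -3.5] Frad -2.67
[[-1.6, 2.8], [-1.0, 3.2], [-1.3, 3.1], [-1.5, 2.9], [-1.8, 2.8]] dz -0.2
```

```bash
python3 -m pendant '{"hand":[1,1,1,1,1],"offset":[[-0.0010,0.0030,0],[-0.0010,0.0032,0],[-0.0012,0.0031,0],[-0.0015,0.0029,0],[-0.0018,0.0028,0]],"turn":[0,0,0,0,0]}' >/dev/null; python3 s.py 37 345 5 5
```

```text
t 16.23 tip-C mm [32.67239913 22.22144412] z 31.8 r 39.5 ang 339.2 tilt [-0.048 -0.006] F [-1.9 -1.4 -2.5] Frad -2.37
[[-4.3, 1.6], [-2.2, 2.4], [-2.4, 2.2], [-2.6, 2.0], [-2.7, 1.7]] dz -0.8
```

```bash
python3 -m pendant '{"hand":[1,1,1,1,1],"offset":[[-0.0026,0.0019,0],[-0.0022,0.0024,0],[-0.0024,0.0022,0],[-0.0026,0.0020,0],[-0.0027,0.0017,0]],"turn":[0,0,0,0,0]}' >/dev/null; python3 s.py 37 10 5 3
```

```text
t 16.85 tip-C mm [21.72729654 32.85161638] z 32.6 r 39.4 ang 1.5 tilt [-0.043 -0.007] F [-0.1 -2.8 -2.7] Frad -2.43
[[-6.1, 0.7], [-3.0, 1.2], [-3.1, 1.0]] dz -1.6
```

A few more rows past the lug for overlap, then hold, then retreat to the centre.

```bash
python3 -m pendant '{"hand":[1,1,1,1],"offset":[[-0.0027,0.0015,0],[-0.0014,0.0008,0],[0,0.0005,0],[0,0.0005,0]],"turn":[0,0,0,0]}' >/dev/null; python3 s.py 0 0 0 1
```

```text
t 17.35 tip-C mm [17.55512467 36.3040695 ] z 32.9 r 40.3 ang 9.2 tilt [-0.043 -0.007] F [-1.1 -3.5 -3.1] Frad -3.67
[[-17.6, -36.3]] dz -1.9
```

```bash
python3 -m pendant '{"hand":[1,1,1,1,1],"offset":[[-0.005,-0.010,0],[-0.006,-0.012,0],[-0.005,-0.011,0],[-0.002,-0.003,0],[0,0,0]],"turn":[0,0,0,0,0]}' >/dev/null; python3 s.py 0 0 0 1; python3 -m pendant '{"hand":[1,1,1,1,1],"offset":[[0,0,0.01],[0,0,0.02],[0,0,0.025],[0,0,0.025],[0,0,0.01]],"turn":[0,0,0,0,0]}'; python3 s.py
```

```text
t 17.98 tip-C mm [-1.23173183 -1.02166924] z 32.4 r 1.6 ang 164.7 tilt [-0.041 -0.004] F [-0.2  0.1 -1.8] Frad 0.06
[[1.2, 1.0]] dz -1.4
t: 18.6
ee_pos: [0.5088, -0.1875, 0.2223]
ee_rot: [0.987, -0.161, -0.02, 0.005]
wrist_force: [0.2, 0.6, -4.4]
gripper_width: 0.0294
t 18.60 tip-C mm [-0.75999104  0.1054877 ] z 126.8 r 0.8 ang 117.1 tilt [-0.04  -0.004] F [ 0.2  0.6 -4.4] Frad -0.10
```

```bash
python3 -m pendant '{"hand":[1,1,1,1,1],"offset":[[-0.003,0.03,0.002],[-0.004,0.05,0.002],[-0.004,0.05,0.002],[-0.004,0.05,0.002],[-0.004,0.05,0.002]],"turn":[0,0,0,0,0]}'; python3 s.py
```

```text
t: 19.23
ee_pos: [0.4885, 0.0471, 0.2325]
ee_rot: [0.986, -0.164, -0.019, 0.005]
wrist_force: [1.3, -0.2, -3.6]
gripper_width: 0.0292
t 19.23 tip-C mm [-20.97620649 234.78388549] z 137.1 r 235.7 ang 40.1 tilt [-0.04  -0.003] F [ 1.3 -0.2 -3.6] Frad -0.28
```

```bash
python3 -m pendant '{"hand":[1,1,1,1,1],"offset":[[-0.004,0.05,0],[-0.004,0.05,0],[-0.002,0.035,0],[-0.001,0.012,0],[0,0,0]],"turn":[0,0,0,0,0]}'; python3 - <<'E'
from h import *
st=ctrl.read_state(); Rm=R.from_quat(st["ee_rot"]).as_matrix(); print(Rm[:,2].round(3),"base",st["ee_pos"]+Rm@[0,0,.0425],"tip",st["ee_pos"]+Rm@[0,0,.0955])
for n in("scene",):
    p,d=imaging.grab_frame(n); cv2.imwrite(f"pics/d_{n}.png",cv2.resize(p[100:250,280:430,::-1],None,fx=4,fy=4,interpolation=2)); K,W=cam(n);P=cloud(K,W,d)
    z0=st["ee_pos"][2]-.0425
    k=(P[...,2]>z0+.01)&(P[...,2]<z0+.03)&(d>.05)&(np.hypot(*(P[...,:2]-st["ee_pos"][:2]).transpose(2,0,1))<.045); q=P[k]
    print(n,len(q),(q.min(0)+q.max(0))/2,np.ptp(q,axis=0))
E
```

```text
t: 19.85
ee_pos: [0.4745, 0.2022, 0.2316]
ee_rot: [0.987, -0.161, -0.02, 0.005]
wrist_force: [0.7, 0.2, -3.6]
gripper_width: 0.0296
[-0.042 -0.004 -0.999] base [0.47272883 0.20200151 0.18912774] tip [0.47051872 0.20179589 0.13617424]
scene 601 [0.47308109 0.20208116 0.20912681] [0.06816508 0.07015291 0.01985277]
```

View pics/d_scene.png

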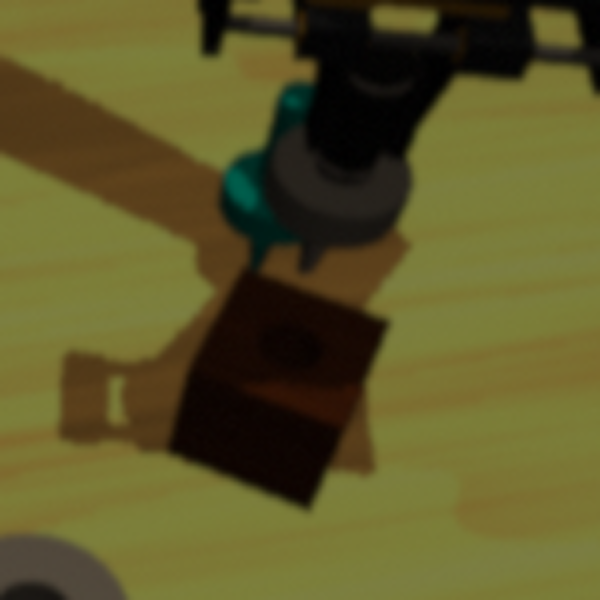

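The block's empty hole shows at crop (292,347), i.e. pixel (353,186.8). I'll cast that ray to confirm the hole position.

```bash
python3 - <<'E'
from h import *
K,W=cam("scene"); print(ray(K,W,[(280+292/4-.4,100+347/4-.4)],.08), ray(K,W,[(280+308/4-.4,100+268/4-.4)],.136))
E
```

```text
[[0.47499251 0.20606081 0.08      ]] [[0.46668811 0.20527161 0.136     ]]
```

```bash
python3 -m pendant '{"hand":[1,1,1,1,1],"offset":[[0.003,0.002,-0.01],[0,0,-0.02],[0,0,-0.02],[0,0,-0.01],[0,0,0]],"turn":[0,0,0,0,0]}'; python3 - <<'E'
from h import *
st=ctrl.read_state(); Rm=R.from_quat(st["ee_rot"]).as_matrix(); print(Rm[:,2].round(3),"base",st["ee_pos"]+Rm@[0,0,.0425],"tip",st["ee_pos"]+Rm@[0,0,.0955])
p,d=imaging.grab_frame("scene"); cv2.imwrite("pics/e_scene.png",cv2.resize(p[100:250,280:430,::-1],None,fx=4,fy=4,interpolation=2))
E
```

```text
t: 20.52
ee_pos: [0.4782, 0.1986, 0.1682]
ee_rot: [0.986, -0.165, -0.021, 0.006]
wrist_force: [-0.2, -0.7, -2.8]
gripper_width: 0.0295
[-0.043 -0.005 -0.999] base [0.47637866 0.19842782 0.12573833] tip [0.47408917 0.19816895 0.07278844]
```

View pics/e_scene.png

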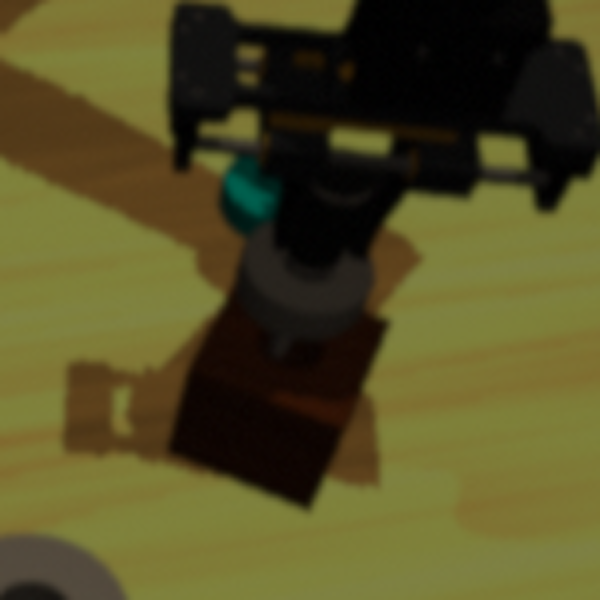

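The blade tip is at (283,350), just entering the hole, but 6 mm low in y. I correct that and continue down.

```bash
python3 -m pendant '{"hand":[1,1,1,1,1],"offset":[[-0.001,0.006,0],[0,0.001,-0.012],[0,0.001,-0.012],[0,0,-0.01],[0,0,0]],"turn":[0,0,0,0,0]}'; python3 - <<'E'
from h import *
st=ctrl.read_state(); Rm=R.from_quat(st["ee_rot"]).as_matrix(); print(Rm[:,2].round(3),"base",st["ee_pos"]+Rm@[0,0,.0425],"tip",st["ee_pos"]+Rm@[0,0,.0955])
E
```

```text
t: 21.2
ee_pos: [0.478, 0.208, 0.1336]
ee_rot: [0.986, -0.164, -0.02, 0.005]
wrist_force: [0.5, -0.1, -3.1]
gripper_width: 0.0293
[-0.04  -0.003 -0.999] base [0.47631469 0.2078553  0.09114825] tip [0.47418985 0.20770953 0.03819107]
```

```bash
python3 -m pendant '{"hand":[1,1,1],"offset":[[-0.001,-0.003,-0.004],[0,0,-0.003],[0,0,0]],"turn":[0,0,0]}';  python3 -m pendant '{"hand":[1,1],"offset":[[0,0,-0.002],[0,0,0]],"turn":[0,0]}'
```

```text
t: 21.58
ee_pos: [0.4773, 0.2048, 0.1265]
ee_rot: [0.986, -0.164, -0.019, 0.004]
wrist_force: [0.4, -0.7, -3.3]
gripper_width: 0.0295
t: 21.82
ee_pos: [0.4776, 0.2049, 0.1247]
ee_rot: [0.986, -0.164, -0.019, 0.004]
wrist_force: [-0.2, -0.3, -3.0]
gripper_width: 0.0292
```

```bash
python3 -m pendant '{"hand":[1,1],"offset":[[0,0,-0.0015],[0,0,0]],"turn":[0,0]}';  python3 -m pendant '{"hand":[0.9,0.6,0.3,0,0],"offset":[[0,0,0],[0,0,0],[0,0,0],[0,0,0],[0,0,0]],"turn":[0,0,0,0,0]}'
```

```text
t: 22.08
ee_pos: [0.4779, 0.2052, 0.1238]
ee_rot: [0.986, -0.164, -0.018, 0.004]
wrist_force: [-0.1, -0.7, -2.3]
gripper_width: 0.0294
t: 22.7
ee_pos: [0.4793, 0.2058, 0.1253]
ee_rot: [0.986, -0.164, -0.017, 0.003]
wrist_force: [-0.6, 0.3, 0.2]
gripper_width: 0.0567
```

```bash
python3 -m pendant '{"hand":[0,0,0,0,0],"offset":[[0,0,0],[0,0,0],[0,0,0],[0,0,0],[0,0,0]],"turn":[0,0,0,0,0]}'; python3 - <<'E'
from h import *
p,d=imaging.grab_frame("scene"); cv2.imwrite("pics/f_scene.png",cv2.resize(p[100:250,280:430,::-1],None,fx=4,fy=4,interpolation=2))
E
```

```text
t: 23.32
ee_pos: [0.4794, 0.206, 0.1254]
ee_rot: [0.986, -0.164, -0.017, 0.003]
wrist_force: [0.6, 0.1, 0.5]
gripper_width: 0.0869
```

View pics/f_scene.png

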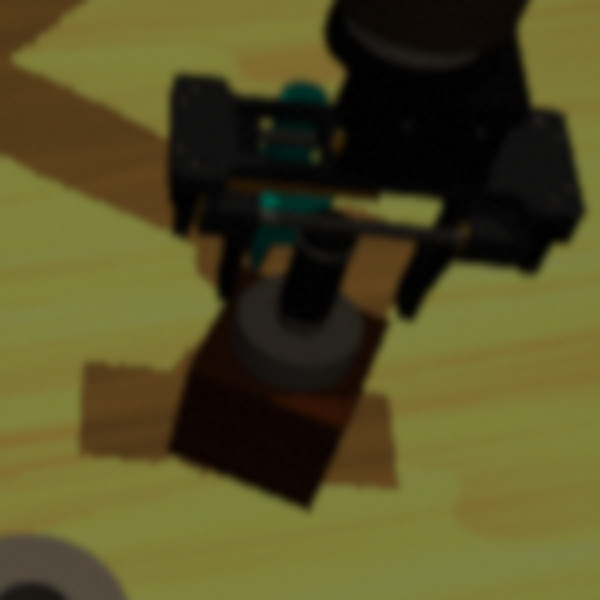

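The tool is upright on the block with the drum at (300,330), and the fingers are open and clear of the handle. I retreat straight up, then check.

```bash
python3 -m pendant '{"hand":[0,0,0,0,0],"offset":[[0,0,0.02],[0,0,0.03],[0,0,0.04],[0,0,0.04],[0,0,0.01]],"turn":[0,0,0,0,0]}'; python3 -m pendant '{"hand":[0,0,0],"offset":[[0,0.04,0.02],[0,0.05,0.02],[0,0.0,0]],"turn":[0,0,0]}'; python3 - <<'E'
from h import *
for n,(u0,u1,v0,v1) in dict(scene=(320,385,140,230),top=(130,215,150,235)).items():
    p,d=imaging.grab_frame(n); cv2.imwrite(f"pics/g_{n}.png",cv2.resize(p[100:250,280:430,::-1] if n=="scene" else p[140:290,100:250,::-1],None,fx=4,fy=4,interpolation=2)); K,W=cam(n);P=cloud(K,W,d)[v0:v1,u0:u1]
    for nm,z0,z1 in (("drum",.095,.115),("htop",.168,.185),("stand",.074,.086)):
        q=P[(P[...,2]>z0)&(P[...,2]<z1)&(np.hypot(P[...,0]-.476,P[...,1]-.204)<.07)]
        if len(q): print(n,nm,len(q),((q.min(0)+q.max(0))/2).round(4),np.ptp(q,axis=0).round(3),np.median(q[:,2]).round(4))
E
```

```text
t: 24.0
ee_pos: [0.478, 0.2048, 0.268]
ee_rot: [0.986, -0.164, -0.018, 0.004]
wrist_force: [-0.1, 0.3, -0.8]
gripper_width: 0.0871
t: 24.38
ee_pos: [0.4769, 0.2962, 0.3074]
ee_rot: [0.986, -0.165, -0.02, 0.005]
wrist_force: [-0.1, -0.9, -0.9]
gripper_width: 0.0866
scene drum 506 [0.4755 0.2049 0.1047] [0.069 0.07  0.019] 0.1057
scene htop 151 [0.476  0.2043 0.1733] [0.028 0.028 0.01 ] 0.1752
scene stand 590 [0.4738 0.2049 0.0799] [0.125 0.124 0.012] 0.082
top drum 448 [0.4752 0.2025 0.1052] [0.067 0.068 0.019] 0.1037
top htop 145 [0.4749 0.2025 0.1728] [0.029 0.028 0.009] 0.1736
top stand 664 [0.4739 0.2032 0.0802] [0.125 0.122 0.011] 0.0798
```

View pics/g_scene.png

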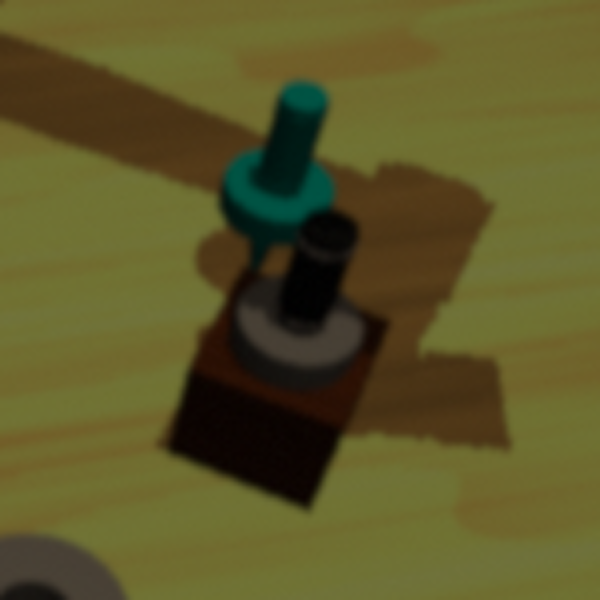

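The view shows the tool upright and fully seated on the block: drum centred about 2 mm from the block's centre, drum top at 0.104, handle top at 0.174. The robot is clear, so I hand the job in.

```bash
python3 -c "
from cell import ctrl
print(ctrl.close_job())"
```

```text
the job is handed in; nothing more can be done
None
```

I deburred the grey lugged mould's bore and stood the tool back in its block. The job was handed in at about 24.5 s and reported no verdict.

- **Deburring:** I ran the blade counter-clockwise from the lug, all the way round and about 9° past it, in roughly 9.5 s. Whenever I read it (about every 25°), the pressing force was 1 to 3.7 N. The unloaded blade tip was 30 to 33 mm above the mould's underside, against the allowed 17 to 41 mm.
- **Last check (both fixed cameras):** the tool is released and upright, with the drum 1 to 2 mm from the block's centre. Drum top is at 0.104 m and handle top at 0.174 m, as they should be when fully home. The gripper is open and clear of everything.
- **Disagreements:**
  - The wrist had picked up about 2.5° of tilt by the time it reached the mould (up to 3° during the circle), which I allowed for; the released tool settled upright.
  - The cameras differed by about 2 mm in y on the tool's position.
  - During the return to the block the y position drifted 6 mm, which I corrected before lowering the tool.

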